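Dip the disinfectant tank and present the gauge for reading

ROBOT

A 6-joint arm with a two-finger parallel gripper is mounted at the origin on the work surface. World frame = base frame: x ahead of the robot, y to its left, z up, the work surface at z = 0. Lengths are in m, angles in rad, forces in N, time in s.
With the tool pointing down it reaches from about 0.325 to 0.775 m from the base axis. Payload 5.5 kg.
Tool frame: the origin (TCP) lies between the finger pads; the fingertips stand 8 mm ahead of it and the grasp point (between the pads) lies 11 mm behind it (tcp_to_tips is the distance from the TCP to the fingertips, in m); z points along the fingers, y is the direction in which the jaws open and shut (so a half turn about z gives the same grasp; the last joint's range is limited). The gripper opens to 88 mm and grips with 3 to 60 N. Pads are 20 mm wide; open, the fingers measure 115 mm over their backs; the gripper's body (75 mm by 178 mm) begins 61 mm behind the grasp point.
Start: joints at [-1.271, 0.091, 1.231, -0, 1.82, -0.057], TCP at [0.21, -0.562, 0.231] pointing down, gripper open.
Joint ranges: [-2.87, 2.87], [-0.86, 2.18], [0.17, 2.46], [-1.51, 4.65], [0.06, 2.69], [-2.65, 2.65]. Speed limits (rad/s): [2.57, 2.57, 3.01, 3.14, 3.14, 3.14].

INTERFACE

Orientations are given as a unit quaternion [w, x, y, z].
In Python, from bench import * gives the robot as it stands. Calls block until the motion is done:
- move_to(position, orientation): joint-space move of the TCP to a pose.
- move_l(position, speed=0.15, orientation=None): straight line of the TCP; orientation=None keeps the orientation; speed is the mean speed in m/s.
- movej(angles): joint-space move.
- gripper_open() and close(): open the fingers fully, or close them until they stop; the grip force is fixed at half the most.
- hold(seconds).
- inverse_kinematics(position, orientation): joint angles nearest the present ones, or None.
- state(): the state.
- get_image(name): name is "scene" or "top" or "wrist"; returns a dict with "frame" (384x512x3 uint8, blue, green, red), "depth" (384x512 float32, m along the optical axis (not along the pixel's ray), 0 where there is no reading), "camera_matrix" (3x3 intrinsics, pixels), "view" (4x4, takes a point from world to camera coordinates). Camera axes: x right, y up, looking along -z (the intrinsics and any distortion apply to the point x, -y, -z); pixel columns grow to the right and rows downward; lengths in m; the calibration is good to about 2 mm. A picture is of the moment at which its call begins.
A pose or a line that the arm cannot do raises IKError and nothing moves.
- job_done(): hands the job in, once; it reports no verdict.
The state is a dict: "time": time; "joint_pos": joint angles; "dq": joint speeds; "joint_torque": joint torques, N m; "ee_pos": TCP position; "ee_rot": TCP orientation; "ft_force": force on the tool from outside, world axes, zero at the start; "moment": the same for the moment, N m; "finger_gap": finger opening in m.
Only numpy, scipy, OpenCV 4.12 (cv2) and the standard library are available. Lean on these libraries where they do the work, as an engineer would, in place of code of your own. Each camera call takes 0.05 s, during which the arm holds its last target. There are 200 camera calls.

TASK

Check the level in the disinfectant tank: take the gauge rod from its blue cradle by the black handle, push it tip first down the tank's slanting steel guide tube until its red collar stops on the tube's mouth, then draw it right out again. Finish still holding the rod in the gripper, still and level, with its tip over the middle of the yellow-rimmed tray and about a hand's breadth (10 cm) above it, so that the tip can be read; leave the bottle, the jar and the yellow bur block alone.

Things in the scene. Friction and masses are not known exactly. Their poses are not given: they have to be found in the camera images.
- gauge_grip (a point): Gauge rod, 211 mm long in all, about 0.12 kg, lying level in its cradle at the start, axis 45 mm above the counter. This point is the middle of its black square handle (18 x 18 mm, 110 mm long), on the rod's axis. Its x axis runs along the rod from tip to handle end (the tip lies towards -x); its z axis points up at the start. Grip the handle across its two upright flats.
- gauge_collar (a point): Centre of the tip-side face of the gauge rod's red collar (disc of 40 mm diameter, 6 mm thick): the face that stops on the tube's mouth. On the rod's axis, 55 mm from gauge_grip towards the tip; same axes as gauge_grip. The handle begins 6 mm behind this face.
- gauge_tip (a point): Rounded tip of the gauge rod's steel stem (8 mm diameter, 95 mm long from the collar's face). 150 mm from gauge_grip along -x of its axes.
- gauge: The whole gauge rod as a body. Origin at gauge_collar, same axes.
- guide_tube: Fixed steel guide tube slanting out of the tank's top, roughly to the robot's right. Origin: centre of its mouth, 116 mm above the counter; z axis points out along the tube, 55 degrees from vertical; y axis level. Bore 14 mm, flaring to 28 mm over the last 15 mm; outside 20 mm (mouth 34). The stem goes in its full 95 mm until the collar rests on the rim; nothing stops the tip earlier.
- tank: Fixed white disinfectant tank with blue top, 130 x 180 x 90 mm (x, y, z). Origin at the centre of its underside; the tube leans towards its +x. The tube's mouth is at (57, 0, 116) mm in its frame.
- cradle: Fixed blue cradle, base 200 x 50 x 8 mm with two open-topped forks carrying the rod: one under the stem 75 mm from the centre towards -x (52 mm high), one under the handle's end 90 mm towards +x (47 mm high, 12 mm thick). Rod lifts straight up. Origin at the centre of its underside.
- tray: Fixed shallow white tray with yellow rim, 150 x 130 x 14 mm. Origin at the centre of its underside.
- tray_center (a point): Middle of the tray's white floor, 6 mm above the counter.
- dropper_mid (a point): Bystander: amber dropper bottle with blue cap, 32 mm diameter, 70 mm high, upright; point half-way up. Leave alone.
- bur_block_mid (a point): Bystander: yellow perforated bur block, 50 x 120 x 40 mm; point half-way up. Leave alone.
- jar_mid (a point): Bystander: glass jar with steel lid, 86 mm diameter, 108 mm high, upright; point 50 mm up. Leave alone.
Mind the look-alikes: they are no part of the job. There is more than one size of the gauge; the job needs the smallest.

How it is judged:
By the outcome, as a careful person would: the job done as asked, in the order asked, and still so for the second after the job is handed in, while the arm keeps its last pose, push and grip.
It also fails if it takes over 51 s, if anything falls off the work surface, if the arm or the gripper's body presses on something with over 40 N, if the wrist force passes 120 N, or if a joint passes its speed limit or range.

## Working session

There is one attempt and no reset: what is moved stays moved. The work goes in short steps, each a Python script; the robot and the scene stay as the last script left them, time stands still between calls to the robot, and variables do not carry over. Pictures are saved under pics/ and viewed, about 8 in all and at most 12, crops included, and the job is handed in when it is done.

```bash
ls; mkdir -p pics; python3 - <<'E'
from bench import *
import cv2,numpy as np,pickle
d={}
for n in("scene","top","wrist"):
    g=get_image(n);d[n]=g;cv2.imwrite(f"pics/{n}0.png",g["frame"]);print(n,np.round(g["camera_matrix"],1).tolist(),np.round(g["view"],3).tolist(),(g["depth"]>0).mean(),g.keys())
pickle.dump(d,open("im0.pkl","wb"))
s=state();print(s)
f=np.hstack([d["scene"]["frame"],d["top"]["frame"]]);cv2.imwrite("pics/st0.png",cv2.resize(f,(800,300)))
E
```

```text
pics
scene [[378.2, 0.0, 252.0], [0.0, 378.2, 190.2], [0.0, 0.0, 1.0]] [[-0.642, 0.767, -0.009, 0.422], [-0.528, -0.433, 0.73, 0.158], [0.556, 0.474, 0.683, -1.245], [0.0, 0.0, 0.0, 1.0]] 0.9958241780598959 dict_keys(['frame', 'depth', 'camera_matrix', 'view'])
top [[409.3, 0.0, 259.1], [0.0, 409.3, 186.4], [0.0, 0.0, 1.0]] [[-0.016, -1.0, 0.005, -0.114], [0.994, -0.015, 0.108, -0.534], [-0.108, 0.007, 0.994, -1.102], [0.0, 0.0, 0.0, 1.0]] 0.996002197265625 dict_keys(['frame', 'depth', 'camera_matrix', 'view'])
wrist [[312.2, 0.0, 253.2], [0.0, 312.2, 186.6], [0.0, 0.0, 1.0]] [[0.349, -0.937, -0.002, -0.599], [0.905, 0.338, -0.259, 0.031], [0.244, 0.089, 0.966, -0.39], [0.0, 0.0, 0.0, 1.0]] 0.99615478515625 dict_keys(['frame', 'depth', 'camera_matrix', 'view'])
{'time': 0.15, 'joint_pos': array([-1.27071010e+00,  9.17266410e-02,  1.23160425e+00, -5.39980091e-06,
        1.81982092e+00, -5.66868139e-02]), 'dq': array([ 0.00053453, -0.00249244, -0.00334507,  0.0010795 , -0.00064587,
        0.00247317]), 'joint_torque': array([ 1.60566837e-03, -4.47045457e+01, -4.06906736e+01,  6.98740594e-02,
        2.74950435e-02, -1.07062122e-04]), 'ee_pos': array([ 0.20949122, -0.56200813,  0.22974508]), 'ee_rot': array([-7.73491427e-04,  9.84131092e-01,  1.77441221e-01, -9.72378172e-05]), 'ft_force': array([ 0.04953085, -0.13836479, -0.21300036]), 'moment': array([-0.03315496, -0.02333568,  0.04047259]), 'finger_gap': 0.08766280338513258}
```

View pics/top0.png

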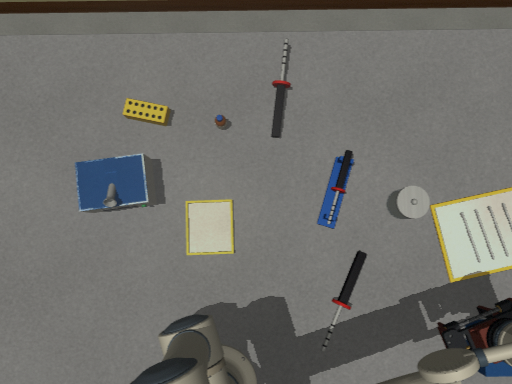

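View pics/scene0.png

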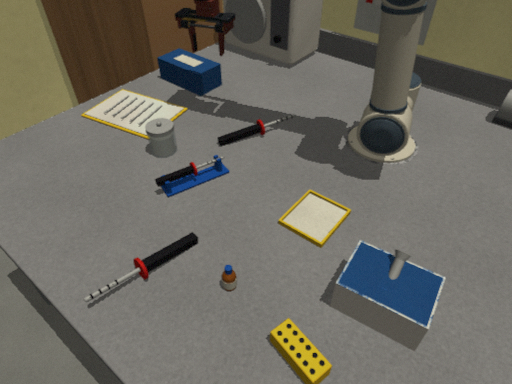

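Top view: cradle and small gauge sit at about (337,190), with the handle end at (348,155) and the tip at (331,222). The tank is at (112,183) with its tube near (110,195), and the small tray is at (210,227). The two larger gauges, the large tray and the blue box are look-alikes.

```bash
cat > h.py <<'E'
import numpy as np,cv2
def cloud(g):
    K,V=g["camera_matrix"],g["view"];d=g["depth"].astype(float)
    v,u=np.mgrid[:d.shape[0],:d.shape[1]]
    x=(u-K[0,2])/K[0,0]*d;y=(v-K[1,2])/K[1,1]*d
    P=np.stack([x,-y,-d],-1)
    return (P-V[:3,3])@V[:3,:3]
def proj(g,p):
    K,V=g["camera_matrix"],g["view"];q=V[:3,:3]@np.asarray(p)+V[:3,3];q=K@np.array([q[0],-q[1],-q[2]]);return q[:2]/q[2]
def plane(g,uv,z):
    K,V=g["camera_matrix"],g["view"];uv=np.asarray(uv,float).reshape(-1,2)
    r=np.c_[(uv[:,0]-K[0,2])/K[0,0],-(uv[:,1]-K[1,2])/K[1,1],-np.ones(len(uv))]@V[:3,:3]
    c=-V[:3,:3].T@V[:3,3]
    return c+r*((z-c[2])/r[:,2])[:,None]
def mask(g,lo,hi,box=None):
    h=cv2.cvtColor(g["frame"],cv2.COLOR_BGR2HSV);m=cv2.inRange(h,lo,hi)
    if box:
        b=np.zeros_like(m);x0,y0,x1,y1=box;b[y0:y1,x0:x1]=1;m=m*b
    return m>0
E
python3 - <<'E'
import pickle,numpy as np,cv2
from h import *
d=pickle.load(open("im0.pkl","rb"));np.set_printoptions(precision=4,suppress=True)
t=d["top"];s=d["scene"]
C=cloud(t);S=cloud(s)
print("floor",np.median(C[250:300,100:150,2]),np.median(S[190:240,80:130,2]))
def rect(g,m,z):
    uv=np.argwhere(m)[:,::-1];P=plane(g,uv,z)[:,:2].astype(np.float32);r=cv2.minAreaRect(P);return r,len(uv)
# tray rim
m=mask(t,(20,120,80),(35,255,255),(170,185,250,270));print("tray",rect(t,m,.014))
m=mask(t,(20,120,80),(35,255,255),(110,85,180,135));print("bur",rect(t,m,.04))
m=mask(t,(100,120,60),(130,255,255),(60,140,170,225));print("tank",rect(t,m,.09))
m=mask(t,(100,120,60),(130,255,255),(310,140,365,235));print("cradle",rect(t,m,.008))
m=mask(t,(0,150,80),(8,255,255),(310,140,365,235))|mask(t,(172,150,80),(180,255,255),(310,140,365,235));uv=np.argwhere(m)[:,::-1];print("collar",plane(t,uv,.045).mean(0),len(uv),C[m].max(0))
h=mask(t,(0,0,0),(180,255,60),(335,145,360,185));uv=np.argwhere(h)[:,::-1];print("handle",rect(t,h,.054), C[h][:,2].max())
# tube: points above tank
for n,g,X in(("top",t,C),("scene",s,S)):
    q=X[(X[...,2]>.097)&(X[...,2]<.17)&(X[...,1]>.1)&(X[...,1]<.5)&(X[...,0]>.3)&(X[...,0]<.75)]
    print(n,len(q));
    for a in np.arange(.095,.14,.006):
        w=q[(q[:,2]>=a)&(q[:,2]<a+.006)]
        if len(w):print(a,len(w),w.mean(0),w.min(0),w.max(0))
cr=cv2.resize(s["frame"][230:340,320:450],None,fx=5,fy=5,interpolation=2);cr2=cv2.resize(t["frame"][140:230,65:165],None,fx=5,fy=5,interpolation=2)
o=np.zeros((600,800,3),np.uint8);a=cv2.resize(cr,(400,338));b=cv2.resize(cr2,(400,360));o[:338,:400]=a;o[:360,400:]=b
cv2.imwrite("pics/tube.png",o[:360])
E
```

```text
floor -0.0020703840777683852 -0.0003522322714616853
tray (((0.4234461784362793, 0.017588693648576736), (0.14894908666610718, 0.12969329953193665), 1.1847515106201172), 402)
bur (((0.745919406414032, 0.19032599031925201), (0.126740962266922, 0.05468885600566864), 77.6227035522461), 782)
tank (((0.5437488555908203, 0.26738643646240234), (0.12665590643882751, 0.1713704913854599), 6.911914825439453), 2785)
cradle (((0.5184569358825684, -0.3357948064804077), (0.04920808598399162, 0.20457723736763), 71.9177474975586), 832)
collar [ 0.5206 -0.3362  0.045 ] 34 [ 0.525  -0.3175  0.0663]
handle (((0.5783326625823975, -0.35349786281585693), (0.03657197207212448, 0.09710834920406342), 82.07875061035156), 265) 1.15399647563886
top 168
0.095 32 [0.5048 0.2593 0.0991] [0.4792 0.2508 0.0971] [0.5286 0.2697 0.1009]
0.101 67 [0.4972 0.2594 0.1037] [0.479  0.2456 0.101 ] [0.523  0.2706 0.1069]
0.10700000000000001 34 [0.4983 0.2604 0.1098] [0.4812 0.2438 0.1072] [0.5121 0.2736 0.1124]
0.11300000000000002 13 [0.4958 0.2594 0.1163] [0.4859 0.2421 0.1132] [0.5038 0.2721 0.1186]
0.11900000000000002 18 [0.496  0.2566 0.1221] [0.4908 0.2429 0.1197] [0.5007 0.2711 0.1247]
0.12500000000000003 4 [0.4971 0.2596 0.1256] [0.4952 0.2542 0.1251] [0.4978 0.2634 0.1271]
scene 263
0.095 43 [0.5242 0.2637 0.099 ] [0.511  0.253  0.0971] [0.5345 0.2725 0.1009]
0.101 48 [0.5176 0.2636 0.1043] [0.5022 0.2513 0.1012] [0.5283 0.272  0.1069]
0.10700000000000001 53 [0.5101 0.2627 0.1096] [0.497  0.2525 0.107 ] [0.5194 0.2712 0.1129]
0.11300000000000002 48 [0.5024 0.2614 0.1158] [0.491  0.2482 0.113 ] [0.5095 0.2751 0.1189]
0.11900000000000002 50 [0.4988 0.2618 0.1219] [0.4893 0.2463 0.1192] [0.5044 0.2758 0.1249]
0.12500000000000003 20 [0.4981 0.261  0.1271] [0.4959 0.2517 0.1252] [0.5015 0.2701 0.1299]
0.13100000000000003 1 [0.5001 0.2606 0.1311] [0.5001 0.2606 0.1311] [0.5001 0.2606 0.1311]
```

View pics/tube.png

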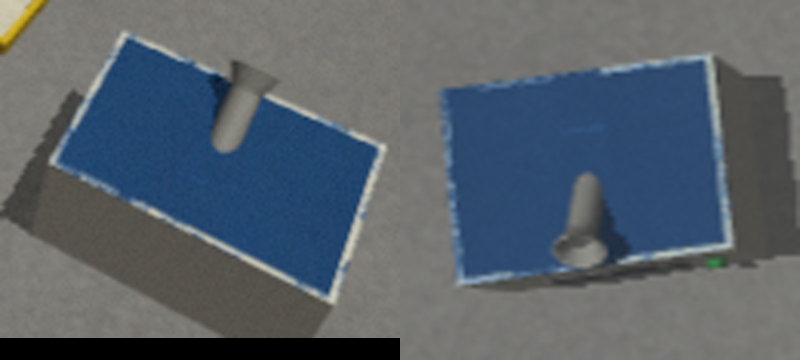

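The tank tube points towards the robot with its mouth at about (0.487, 0.260, 0.116), and tank yaw and depth agree on that. Next I check IK feasibility for the grasp and insertion options.

```bash
cat >> h.py <<'E'
from scipy.spatial.transform import Rotation as R
def rodR(yaw,pitch=0):  # rod x axis = (cos p cos yaw, cos p sin yaw, sin p); z up-ish
    return R.from_euler("ZY",[yaw,-pitch])
def toolR(rod,phi,flip):
    # tool in rod frame: z down, tilted by phi about rod y (phi>0: fingers point towards handle end)
    T=R.from_euler("Y",-phi)*R.from_euler("X",np.pi)
    if flip:T=T*R.from_euler("Z",np.pi)
    return rod*T
def q(r):
    a=r.as_quat();return [a[3],a[0],a[1],a[2]]
def tcp(grip,rr):  # grip point -> TCP
    return np.asarray(grip)+rr.apply([0,0,.011])
E
python3 - <<'E'
from bench import *
from h import *
np.set_printoptions(precision=2,suppress=True)
cy=np.radians(-18.1);ty=np.radians(186.9);col=np.array([.519,-.336,.045]);M=np.array([.487,.2605,.116]);T=np.array([.4234,.0176,.108])
for phi in np.radians([-30,-15,0,15,30]):
  for fl in (0,1):
    rp=rodR(cy);ri=rodR(ty,np.radians(35));out=[]
    for rod,c in((rp,col),(rp,col+[0,0,.1]),(ri,M),(ri,M+ri.apply([.12,0,0]))):
        rr=toolR(rod,phi,fl);out.append(inverse_kinematics(tcp(c+rod.apply([.055,0,0]),rr),q(rr)))
    for a in(-60,-90,-120,60,90,120):
        rod=rodR(np.radians(a));rr=toolR(rod,phi,fl);o=inverse_kinematics(tcp(T+rod.apply([.15,0,0]),rr),q(rr));out.append(o)
    print(round(np.degrees(phi)),fl,"|".join("None" if o is None else str(np.array(o)) for o in out[:4]),"\n   ",[None if o is None else round(float(o[5]),1) for o in out[4:]])
E
```

```text
-30 0 [-0.55  0.82  0.73 -0.13  2.11  1.3 ]|[-0.55  0.79  0.58 -0.15  2.27  1.27]|[ 0.44 -0.08  1.57  0.03  1.73 -1.25]|[ 0.51 -0.33  1.66  0.03  1.89 -1.17] 
    [2.2, 2.5, None, 0.9, 0.6, 0.2]
-30 1 [-0.55  0.82  0.73 -0.13  2.11 -1.84]|[-0.55  0.79  0.58 -0.15  2.27 -1.87]|[ 0.44 -0.08  1.57  0.03  1.73  1.89]|[ 0.51 -0.33  1.66  0.03  1.89  1.97] 
    [-0.9, -0.6, -0.3, -2.3, -2.6, None]
-15 0 [-0.57  0.56  1.03 -0.07  1.8   1.31]|[-0.57  0.53  0.9  -0.07  1.97  1.3 ]|[ 0.4   0.14  1.38  0.1   1.96 -1.27]|[ 0.45 -0.12  1.52  0.13  2.07 -1.2 ] 
    [2.2, 2.6, None, 0.8, 0.5, -0.0]
-15 1 [-0.57  0.56  1.03 -0.07  1.8  -1.83]|[-0.57  0.53  0.9  -0.07  1.97 -1.85]|[0.4  0.14 1.38 0.1  1.96 1.87]|[ 0.45 -0.12  1.52  0.13  2.07  1.94] 
    [-0.9, -0.5, -0.1, -2.3, None, None]
0 0 [-0.6   0.33  1.31 -0.    1.5   1.28]|[-0.6   0.29  1.18 -0.    1.67  1.28]|[ 0.37  0.35  1.21  0.17  2.17 -1.27]|[ 0.41  0.08  1.39  0.21  2.25 -1.2 ] 
    [2.3, None, None, 0.7, 0.3, -0.2]
0 1 [-0.6   0.33  1.31 -0.    1.5  -1.86]|[-0.6   0.29  1.18 -0.    1.67 -1.86]|[0.37 0.35 1.21 0.17 2.17 1.87]|[0.41 0.08 1.39 0.21 2.25 1.94] 
    [-0.8, -0.4, 0.1, -2.4, None, None]
15 0 [-0.65  0.12  1.57  0.09  1.2   1.22]|[-0.65  0.07  1.45  0.09  1.38  1.24]|[ 0.35  0.55  1.06  0.25  2.38 -1.24]|[ 0.38  0.26  1.3   0.3   2.42 -1.17] 
    [2.5, None, None, 0.6, 0.1, -0.4]
15 1 [-0.65  0.12  1.57  0.09  1.2  -1.92]|[-0.65  0.07  1.45  0.09  1.38 -1.91]|[0.35 0.55 1.06 0.25 2.38 1.9 ]|[0.38 0.26 1.3  0.3  2.42 1.97] 
    [-0.7, -0.2, 0.3, -2.5, None, None]
30 0 [-0.7  -0.05  1.81  0.24  0.91  1.09]|[-0.7  -0.13  1.7   0.21  1.09  1.14]|[ 0.33  0.72  0.94  0.36  2.57 -1.17]|[ 0.36  0.42  1.24  0.41  2.57 -1.11] 
    [None, None, None, 0.4, -0.1, -0.5]
30 1 [-0.7  -0.05  1.81  0.24  0.91 -2.05]|[-0.7  -0.13  1.7   0.21  1.09 -2.  ]|[0.33 0.72 0.94 0.36 2.57 1.97]|[0.36 0.42 1.24 0.41 2.57 2.03] 
    [-0.5, 0.0, 0.5, None, None, 2.6]
```

```bash
python3 - <<'E'
from bench import *
from h import *
import pickle
cy=np.radians(-18.1);rod=rodR(cy);col=np.array([.519,-.336,.045])
rr=toolR(rod,0,0);p=tcp(col+rod.apply([.055,0,0]),rr)
move_to(p+[0,0,.13],q(rr));hold(.3)
g=get_image("wrist");pickle.dump(g,open("w1.pkl","wb"));cv2.imwrite("pics/w1.png",g["frame"]);s=state();print(s["time"],s["ee_pos"],p)
X=cloud(g);print(proj(g,col),proj(g,col-rod.apply([.095,0,0])))
E
```

```text
2.0583 [ 0.57097349 -0.35357327  0.16418361] [ 0.57127837 -0.3530872   0.034     ]
[253.01035504 239.50222778] [253.10613102 324.70221027]
```

View pics/w1.png

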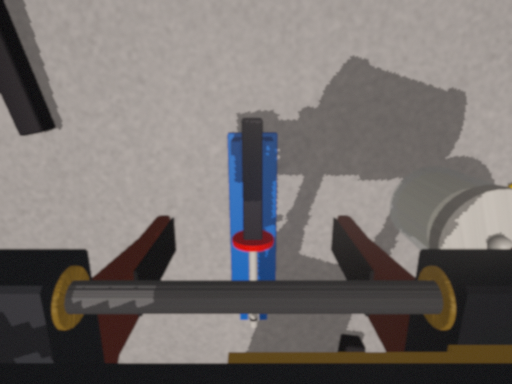

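The wrist view shows the rod running straight up the image between the fingers: handle end at (252,119), collar at (253,241), tip at (253,318). I refine yaw and centreline from the handle edges, then pick.

```bash
python3 - <<'E'
import pickle
from h import *
g=pickle.load(open("w1.pkl","rb"));np.set_printoptions(precision=4,suppress=True)
m=mask(g,(0,0,0),(180,255,75),(241,128,264,228))
pts=[]
for r in range(130,228,6):
    c=np.where(m[r])[0]; pts.append([(c.min()+c.max())/2,r])
    if r%24==10: print(r,c.min(),c.max())
P=plane(g,pts,.052);v=np.polyfit(P[:,0],P[:,1],1);print("yaw",np.degrees(np.arctan(v[0])),P[0],P[-1])
rd=mask(g,(0,120,80),(8,255,255),(220,220,290,262))|mask(g,(172,120,80),(180,255,255),(220,220,290,262))
uv=np.argwhere(rd)[:,::-1];print(uv.min(0),uv.max(0));X=cloud(g);Q=X[rd];print("collar depth mean",Q.mean(0),Q.max(0),Q.min(0))
print("plane",plane(g,[(uv.min(0)+uv.max(0))/2],.045))
cam=-g["view"][:3,:3].T@g["view"][:3,3];print("cam",cam)
cr=rodR(np.radians(-18.1));print("along-rod range rel col .519,-.336:",np.percentile(cr.inv().apply(Q-[.519,-.336,.045]),[2,50,98],axis=0))
H=X[118:126,246:259].reshape(-1,3);print("end",cr.inv().apply(X[112:140:3,252]-[.519,-.336,.045]))
print("tip",cr.inv().apply(X[300:328:3,253]-[.519,-.336,.045]))
E
```

```text
130 242 262
154 243 261
178 243 261
202 244 261
226 244 261
yaw -17.709455314450942 [ 0.6173 -0.3674  0.052 ] [ 0.5349 -0.3407  0.052 ]
[233 232] [272 251]
collar depth mean [ 0.5214 -0.3367  0.0567] [ 0.638  -0.3188  0.3179] [ 0.5129 -0.3756  0.0335]
plane [[ 0.5172 -0.3349  0.045 ]]
cam [ 0.638  -0.3756  0.3179]
along-rod range rel col .519,-.336: [[-0.0021 -0.0166 -0.0071]
 [ 0.0027 -0.      0.0124]
 [ 0.0037  0.0175  0.0194]]
end [[ 0.1164  0.001  -0.045 ]
 [ 0.1135  0.001  -0.0439]
 [ 0.113   0.0007  0.0078]
 [ 0.1106  0.0007  0.0074]
 [ 0.1082  0.0007  0.0084]
 [ 0.1057  0.0007  0.0077]
 [ 0.1033  0.0007  0.009 ]
 [ 0.1009  0.0007  0.0094]
 [ 0.0984  0.0007  0.0096]
 [ 0.0959  0.0007  0.01  ]]
tip [[ 0.08   -0.0005  0.2081]
 [ 0.079  -0.0005  0.2079]
 [ 0.0793 -0.0005  0.2094]
 [ 0.0784 -0.0005  0.2093]
 [ 0.1254 -0.0006  0.2729]
 [-0.0805  0.0001  0.0038]
 [-0.0852  0.0001  0.0022]
 [-0.0887  0.0001  0.0024]
 [-0.0915  0.0001  0.0034]
 [-0.0953  0.0001  0.0031]]
```

```bash
python3 - <<'E'
from bench import *
from h import *
np.set_printoptions(precision=3,suppress=True)
rod=rodR(np.radians(-17.9));col=np.array([.5172,-.3349,.045])
rr=toolR(rod,0,0);p=tcp(col+rod.apply([.055,0,0]),rr)
move_to(p+[0,0,.06],q(rr));move_l(p,.1);print(state()["ft_force"])
close();s=state();print(s["time"],s["finger_gap"],s["ee_pos"]-p,s["ft_force"])
move_l(p+[0,0,.14],.12);s=state();print(s["time"],s["finger_gap"],s["ft_force"],s["moment"])
ri=rodR(np.radians(186.9),np.radians(35));M=np.array([.487,.2605,.116]);r2=toolR(ri,0,0)
move_to(tcp(M+ri.apply([.175,0,0])+[0,0,.08],r2),q(r2));hold(.3)
s=state();print(s["time"],s["finger_gap"],s["joint_pos"],s["ee_pos"])
import pickle
d={n:get_image(n) for n in("scene","top","wrist")};pickle.dump(d,open("im2.pkl","wb"))
o=np.hstack([d["scene"]["frame"][150:350,250:500],d["wrist"]["frame"][:,:][60:360,56:456][:: ,::]][:1])
a=cv2.resize(d["scene"]["frame"][140:340,260:460],(400,400));b=cv2.resize(d["wrist"]["frame"],(400,300));b=np.vstack([b,np.zeros((100,400,3),np.uint8)])
cv2.imwrite("pics/pre.png",np.hstack([a,b]))
E
```

```text
[ 0.017  0.576 -0.276]
4.2667 0.017585926457044106 [-0.  0. -0.] [ 0.598 -0.218  0.013]
5.5833 0.017877729548992933 [-0.824 -0.195 -2.39 ] [ 0.028  0.023 -0.003]
8.1833 0.01786111911395741 [ 0.405  0.078  1.253  0.238  2.387 -1.159] [0.339 0.242 0.287]
```

View pics/pre.png

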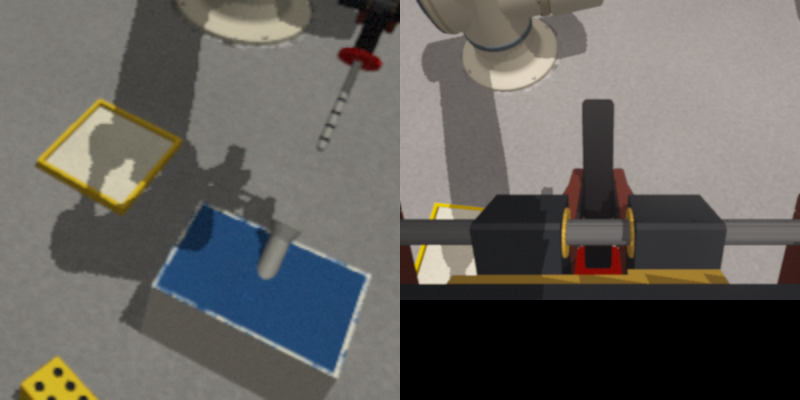

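The scene crop shows the rod held properly, with the tip at crop (322,147), i.e. about (421,213) full frame. The tube is at crop (275,255) and the wrist view shows the handle square in the jaws. I check predicted against seen stem and tube lines in both cameras.

```bash
python3 - <<'E'
import pickle
from h import *
np.set_printoptions(precision=1,suppress=True)
d=pickle.load(open("im2.pkl","rb"));d0=pickle.load(open("im0.pkl","rb"))
ri=rodR(np.radians(186.9),np.radians(35));M=np.array([.487,.2605,.116]);col=M+ri.apply([.175,0,0])+[0,0,.08]
for n in("scene","top"):
    g=d[n];f=g["frame"].copy()
    pc,pt=proj(g,col),proj(g,col-ri.apply([.095,0,0]));m0,m1=proj(g,M),proj(g,M-ri.apply([.045,0,0]))
    print(n,"col",pc,"tip",pt,"mouth",m0,"base",m1)
    # tube silhouette: non-blue pixels, cross-sections along axis
    h=cv2.cvtColor(d0[n]["frame"],cv2.COLOR_BGR2HSV);blue=cv2.inRange(h,(100,110,40),(130,255,255))
    ax=(m1-m0)/np.linalg.norm(m1-m0);nn=np.array([-ax[1],ax[0]])
    for s in(.45,.6,.75,.9):
        c=m0+s*(m1-m0);t=np.arange(-14,14.1,.25);px=np.round(c+t[:,None]*nn).astype(int);b=blue[px[:,1],px[:,0]]==0
        i=np.argmin(abs(t));k=np.where(b)[0]
        L=cv2.connectedComponents(b.astype(np.uint8)[None])[1][0];l=L[k[np.argmin(abs(k-i))]];k=np.where(L==l)[0];print("  tube off px",s,t[k[0]],t[k[-1]],"mid",(t[k[0]]+t[k[-1]])/2)
    a=(pt-pc)/np.linalg.norm(pt-pc);x0=int(min(m0[0],pt[0])-40);y0=int(min(m0[1],pt[1])-70)
    k=5;cr=cv2.resize(f[y0:y0+115,x0:x0+80],None,fx=k,fy=k)
    for A,B,cc in((pc,pt,(0,255,0)),(m0,m1,(0,255,255))):
        cv2.line(cr,*[tuple(int(v) for v in (P-[x0,y0]+.5)*k) for P in(A,B)],cc,1)
    cv2.imwrite(f"pics/ov_{n}.png",cr)
a=[cv2.imread(f"pics/ov_{n}.png") for n in("scene","top")];cv2.imwrite("pics/ov.png",np.hstack(a))
E
```

```text
scene col [449.4 145.5] tip [430.3 188.9] mouth [402.7 252.6] base [393.9 272.7]
  tube off px 0.45 -5.0 5.5 mid 0.25
  tube off px 0.6 -5.5 5.25 mid -0.125
  tube off px 0.75 -4.75 6.0 mid 0.625
  tube off px 0.9 -5.0 5.75 mid 0.375
top col [ 83.9 265.4] tip [ 91.1 227.9] mouth [108.7 202.5] base [110.9 189.2]
  tube off px 0.45 -4.0 4.75 mid 0.375
  tube off px 0.6 -3.5 5.5 mid 1.0
  tube off px 0.75 -3.75 5.0 mid 0.625
  tube off px 0.9 -4.0 4.75 mid 0.375
```

View pics/ov.png

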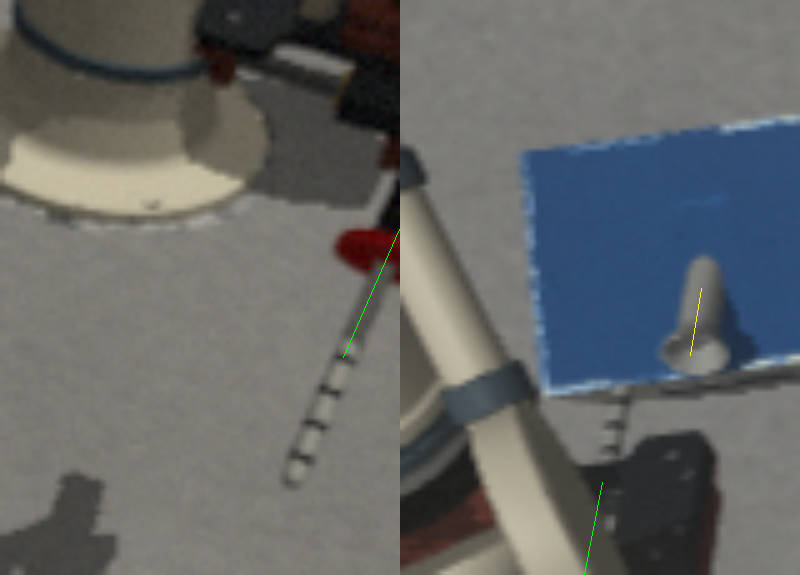

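Stem and tube are each offset by the same ~1 px or less from prediction, so their relative alignment is good to about 2 mm. That is well inside the flare. (I left out the 55 mm grip offset in the waypoint, so the tip is already 25 mm from the mouth along the tube axis, 80 mm up.) I go to pre-insert and insert in force-watched steps.

```bash
python3 - <<'E'
from bench import *
from h import *
np.set_printoptions(precision=2,suppress=True)
ri=rodR(np.radians(186.9),np.radians(35));M=np.array([.487,.2605,.116]);r2=toolR(ri,0,0)
P=lambda c:tcp(M+ri.apply([c+.055,0,0]),r2)   # c: collar face to mouth
move_l(P(.115),.1,q(r2));hold(.2);f0=state()["ft_force"];print(state()["time"],f0)
seq=[.095,.08,.065,.05,.035,.02,.012,.008,.005,.003,.001,-.001,-.003,-.005]
for c in seq:
    move_l(P(c),.05 if c>.01 else .02);s=state();f=ri.inv().apply(s["ft_force"]-f0)
    print(c,round(s["time"],2),"rod-frame F",f,np.round(1e3*(s["ee_pos"]-P(c)),1))
    if abs(f[0])>12 or np.linalg.norm(f)>20: break
hold(.3);s=state();print("held",ri.inv().apply(s["ft_force"]-f0),s["finger_gap"])
import pickle
d={n:get_image(n) for n in("scene","top")};pickle.dump(d,open("im3.pkl","wb"))
cv2.imwrite("pics/ins.png",np.hstack([cv2.resize(d["scene"]["frame"][190:310,340:460],(400,400)),cv2.resize(d["top"]["frame"][140:260,50:170],(400,400))]))
E
```

```text
9.5167 [-0.85 -0.05 -1.68]
0.095 10.07 rod-frame F [-0.91  0.12  0.43] [ 0.1 -0.  -0.3]
0.08 10.52 rod-frame F [-0.94 -0.78 -0.64] [ 0.1 -0.  -0.3]
0.065 10.97 rod-frame F [-0.24  0.9   1.37] [ 0.  -0.  -0.3]
0.05 11.42 rod-frame F [-0.22 -0.2   0.79] [ 0.  -0.  -0.3]
0.035 11.87 rod-frame F [-0.38  0.36  1.04] [ 0.1 -0.  -0.4]
0.02 12.32 rod-frame F [-0.56 -0.05 -0.3 ] [ 0.1 -0.1 -0.4]
0.012 12.62 rod-frame F [-0.83  0.35  1.15] [ 0.1 -0.  -0.3]
0.008 12.97 rod-frame F [ 0.11 -0.11  0.64] [-0.   0.  -0.1]
0.005 13.28 rod-frame F [-0.35  0.1   1.12] [ 0.  -0.  -0.1]
0.003 13.53 rod-frame F [ 0.17 -0.43  0.89] [ 0.  -0.  -0.1]
0.001 13.78 rod-frame F [-0.49  0.14  0.92] [ 0.  -0.  -0.1]
-0.001 14.03 rod-frame F [ 7.67 -0.13  1.1 ] [-0.7 -0.   0.7]
-0.003 14.28 rod-frame F [15.28  0.06  1.46] [-2.3 -0.2  2. ]
held [15.83  0.3   1.59] 0.017949264696441848
```

View pics/ins.png

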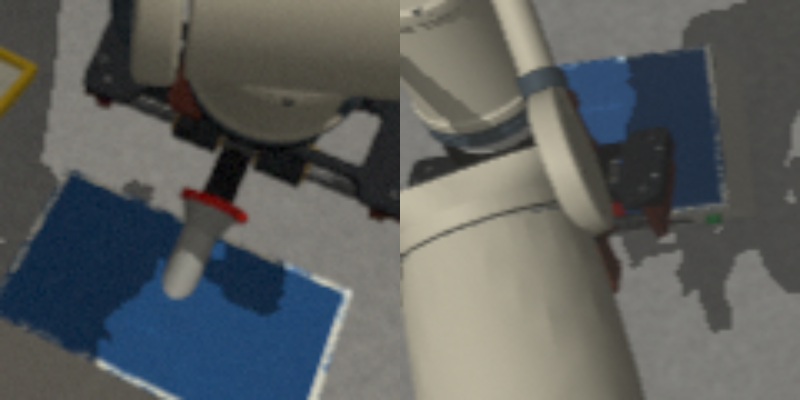

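The collar sits flush on the tube mouth: red disc at crop (213,205), and axial force rose only at 0 mm, to 16 N. Now I withdraw and go to the tray.

```bash
python3 - <<'E'
from bench import *
from h import *
import pickle
np.set_printoptions(precision=4,suppress=True)
s=pickle.load(open("im0.pkl","rb"))["scene"]
m=mask(s,(20,120,80),(35,255,255),(270,185,360,250));r=cv2.minAreaRect(plane(s,np.argwhere(m)[:,::-1],.014)[:,:2].astype(np.float32));print("tray scene",r)
T=np.array([*(np.array(r[0])+[.4234,.0176])/2,.108]);print(T)
ri=rodR(np.radians(186.9),np.radians(35));M=np.array([.487,.2605,.116]);r2=toolR(ri,0,0)
P=lambda c:tcp(M+ri.apply([c+.055,0,0]),r2)
move_l(P(.12),.08);print(state()["time"],state()["ft_force"],state()["finger_gap"])
move_l(P(.12)+[0,0,.08],.12)
rf=rodR(np.radians(105));r3=toolR(rf,0,0);F=tcp(T+rf.apply([.15,0,0]),r3)
move_to(F+[0,0,.08],q(r3));move_l(F,.1);hold(.5)
st=state();print(st["time"],st["ee_pos"]-F,st["finger_gap"],st["joint_pos"])
d={n:get_image(n) for n in("scene","top","wrist")};pickle.dump((d,T),open("im4.pkl","wb"))
print({n:(proj(d[n],T),proj(d[n],[T[0],T[1],.006])) for n in d})
cv2.imwrite("pics/fin.png",np.hstack([cv2.resize(d["scene"]["frame"][130:280,260:410],(400,400)),cv2.resize(d["top"]["frame"][150:300,130:280],(400,400))]))
E
```

```text
tray scene ((0.42760735750198364, 0.021244056522846222), (0.16010317206382751, 0.1332102119922638), 1.2006829977035522)
[0.4255 0.0194 0.108 ]
16.3583 [ 0.4681 -0.7301 -1.2922] 0.017826474406371175
19.7417 [ 0.     -0.      0.0001] 0.01770850962454522 [ 0.3208 -0.3988  1.9076 -0.      1.6326  0.059 ]
{'scene': (array([318.2994, 188.6696]), array([314.011, 217.082])), 'top': (array([204.2718, 225.4525]), array([208.9399, 225.9342])), 'wrist': (array([253.532, 468.877]), array([253.2403, 346.0991]))}
```

View pics/fin.png

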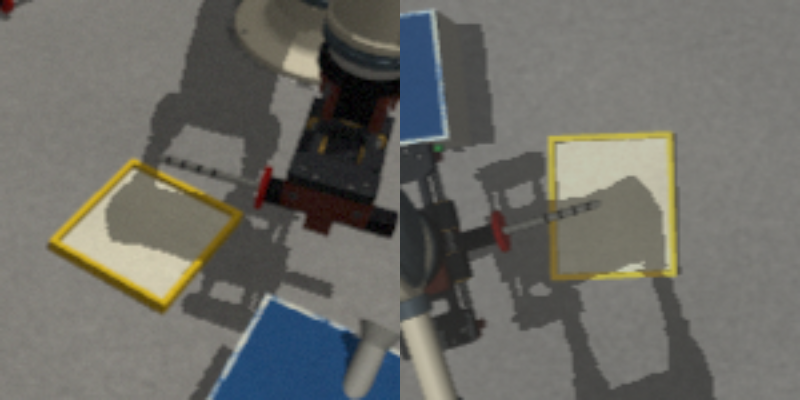

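Top view puts the tip at about (204.6,226), matching the prediction. The scene view reads ~3 px short, so I check numerically with depth.

```bash
python3 - <<'E'
import pickle
from h import *
np.set_printoptions(precision=4,suppress=True)
d,T=pickle.load(open("im4.pkl","rb"));rf=rodR(np.radians(105))
for n in("top","scene"):
    X=cloud(d[n]).reshape(-1,3);L=rf.inv().apply(X-T)
    k=(abs(L[:,1])<.012)&(abs(L[:,2])<.03)&(L[:,0]>-.03)&(L[:,0]<.09);Q=L[k];print(n,len(Q),"first",Q[:,0].min())
    for a in(-.01,0,.01,.03,.05,.07):
        w=Q[(Q[:,0]>=a)&(Q[:,0]<a+.02)];print(a,len(w),w.mean(0) if len(w) else "",)
    h=d[n];k=(L[:,0]>.09)&(L[:,0]<.106)&(abs(L[:,1])<.025)&(abs(L[:,2])<.03);print(" collar",L[k].mean(0))
c=d["scene"]["frame"][180:205,305:365];cv2.imwrite("pics/tipz.png",cv2.resize(c,None,fx=12,fy=12,interpolation=2))
E
```

```text
top 116 first -0.001539308231758518
-0.01 14 [0.0044 0.0011 0.0015]
0 26 [0.0101 0.0012 0.0014]
0.01 25 [0.02   0.0011 0.0015]
0.03 24 [0.0396 0.0013 0.0012]
0.05 27 [0.0594 0.001  0.0004]
0.07 26 [0.0803 0.0014 0.0008]
 collar [0.0962 0.0015 0.0064]
scene 125 first 1.2766786441013087e-05
-0.01 12 [ 0.005  -0.0025  0.0024]
0 26 [ 0.0103 -0.0025  0.0023]
0.01 28 [ 0.0196 -0.0026  0.0021]
0.03 29 [ 0.0398 -0.0024  0.0023]
0.05 27 [ 0.0595 -0.0024  0.002 ]
0.07 29 [ 0.0797 -0.0021  0.002 ]
 collar [ 0.099  -0.0079  0.0074]
```

View pics/tipz.png

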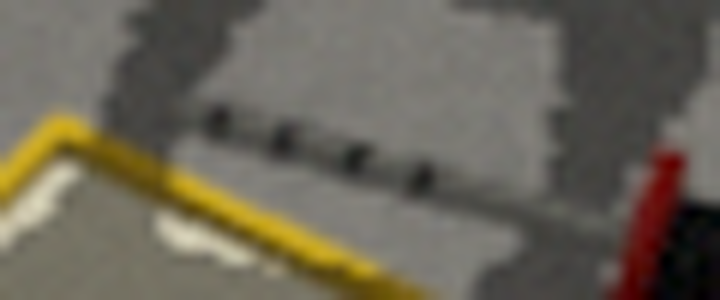

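Depth from both cameras puts the tip within about 3 mm of target and level to about 1 mm over 80 mm. In the scene crop the last bit of grey stem, around (185,110), blends into the shadow, which explains the short reading. I'm handing in.

```bash
python3 - <<'E'
from bench import *
hold(.3);s=state();print(s["time"],abs(s["dq"]).max(),s["finger_gap"]);print(job_done())
E
```

```text
20.1917 0.0027011635826334032 0.017823336883744496
the job is handed in; nothing more can be done
None
```

The job is handed in. I took the small gauge from the blue cradle by its handle and pushed it down the guide tube until the collar stopped. I then drew it right out, and the arm now holds it level over the small yellow-rimmed tray.

**Insertion:** the axial force stayed near zero until the collar reached the tube's mouth, then rose to about 16 N. The picture showed the red collar flush on the mouth.

**Final pose:** both depth cameras put the tip within about 3 mm of the target point, about 10 cm above the tray floor. The stem was level to about 1 mm over 80 mm. The gripper gap was 17.8 mm on the 18 mm handle, the arm was still, and the clock read 20.2 s of the 51 s allowed.

**Disagreements:**
- **Tip in the scene view:** by eye it looked about 3 px short, because the grey end blended into a shadow; the depth data contradicted that.
- **Tray centre:** the two cameras differed by about 5 mm, so I used the mean.

I did not take a separate last picture of the bottle, jar and bur block. No move was planned near any of them.

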